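# Set up the spray-distance gauge

## Robot

A 6-joint arm with a two-finger parallel gripper is mounted at the origin on a cart in front of the work surface, level with it; the furniture and walls round the work are solid. World frame = base frame: x ahead of the robot, y to its left, z up, the work surface at z = 0. Lengths are in m, angles in degrees, forces in N, time in s.
With the tool pointing down it reaches from about 0.4 to 0.825 m from the base axis. Payload 7 kg.
Tool frame: the origin (TCP) lies on the front face of the gripper's body, between the roots of the fingers; the fingertips stand 66 mm ahead of it and the grasp point (between the pads) lies 47 mm ahead of it (nose_length is the distance from the TCP to the fingertips, in m); y points along the fingers, z is the direction in which the jaws open and shut, and the axes are right-handed (so a half turn about y gives the same grasp; the last joint's range is limited). The gripper opens to 88 mm and grips with 3 to 60 N. Pads are 19 mm wide; open, the fingers measure 130 mm over their backs; the gripper's body (78 mm by 193 mm) begins 47 mm behind the grasp point.
Start: joints at [85.491, 20.546, 0.682, 0, -70.136, -16.507], TCP at [0.242, 0.63, 0.292] pointing down, gripper open.
Joint ranges: [-176.03, 176.03], [-82.01, 121.73], [-58.28, 71.71], [-173.87, 95.51], [-174.79, -0.11], [-173.66, 173.66]. Speed limits (degrees/s): [136.94, 136.94, 172.46, 180, 180, 180].

## Interface

Orientations are given as [roll, pitch, yaw] about the fixed x, y, z axes, in that order (R = Rz(yaw) Ry(pitch) Rx(roll)).
In Python, from plant import get_state, capture, close_job, nose_length gives the robot as it stands.
- The arm moves only by the tool apply_moves, never from a script. Its argument "rows" is a list of rows, each a list of 2 entries, a list of its own where there are three numbers: the shift along the tool's x, y, z in m, then the turn about the tool's y in degrees. In form: [[[tx, ty, tz], yaw], ...]. A call has 1 to 20 rows; each row is the pose to reach, as a shift and turn from the pose commanded when the call began, along the tool's axes at that moment; what a row does not reach only later rows make up. A row lasts 1/8 s, in which the tool goes at most 62.5 mm and 10.7 degrees, less where a joint would pass 70% of its speed; a pose out of reach is approached as far as the arm can. A call with a gripper value outside its range is refused whole. "gripper" is the opening, from 0 (shut) to 1 (fully open), set as the call begins (left out, the last holds). The fingers move at their own pace and stop on an object; "grip_force" is the grip in N (left out, the last holds). Time passes only in rows, so rows that repeat a pose let the fingers close. It gives the time, the measured TCP pose, the force and the opening at its end, in the units of the state.
- get_state(): the state, without advancing time (a new reading comes with each control period).
- capture(name): name is "side" or "top"; returns a dict with "pixels" (480x640x3 uint8, blue, green, red), "z_map" (480x640 float32, m along the optical axis (not along the pixel's ray), 0 where there is no reading), "intrinsics" (3x3 intrinsics, pixels), "rvec" (rotation vector, rad) and "tvec" (3), from world to camera coordinates, as OpenCV has them. Camera axes: x right, y down, z forward; pixel columns grow to the right and rows downward; lengths in m; the calibration is good to about 2 mm. A picture is of the moment at which its call begins.
- close_job(): hands the job in, once; it reports no verdict.
The state is a dict: "time_s": time; "joints": joint angles; "qd": joint speeds; "joint_torque": joint torques, N m; "tcp_pos": TCP position; "eef_rot": TCP orientation; "contact_force": force on the tool from outside, world axes, zero at the start; "moment": the same for the moment, N m; "gripper_width": finger opening in m.
Only numpy, scipy, OpenCV 4.12 (cv2) and the standard library are available. Lean on these libraries where they do the work, as an engineer would, in place of code of your own. Each camera call takes 0.05 s, during which the arm holds its last target.

## Task

Take the small flat-lidded jar out of the bin and stand it upright in the round nest of the spray-distance gauge, leaving the jar with the spout and the other things where they are. Then press the gauge's lock button so that its telescoping arm springs free, take the arm by its knob and slide it out until the second long line of its scale (the 40 mm mark) stands at the mouth of the sleeve. Finish still gripping the knob and holding the arm at that mark, because its spring would pull it back.

Things in the scene. Friction and masses are not known exactly. Their poses are not given: they have to be found in the camera images.
- bin: Open grey plastic bin, 150 (its x) x 170 (its y) x 38 mm high, walls 4 mm, floor about 4 mm thick, fixed to the table. Origin: centre of its underside. In it stand the jar and the spout jar, side by side along the bin's y axis about 84 mm apart (either order), with an eraser (13 mm high) between them.
- jar: The jar to take: clear empty round glass jar with a flat grey screw lid, diameter 34 mm, 52 mm high (lid: top 10 mm, diameter 32), 75 g. Origin: centre of its underside; z up.
- spout_jar: Bystander in the bin: a like jar, but with a tan spout on its lid, 34 mm diameter, 72 mm high in all. Origin: centre of its underside.
- gauge: Spray-distance gauge, fixed to the table. Origin on the table under the sleeve; its x axis runs along the sleeve and the arm slides out to +x. Dark base plate x -89 to +63 mm, y +-28 mm, 8 mm high; round grey nest at x = -60; square aluminium sleeve 24 x 24 mm, x -28 to +55, top at z = 40 mm, with a dark collar (mouth) ending at x = +57, collar top z = 42.5 mm; lock button on top of the sleeve at x = +25; knob of the arm at x = +85 when locked home.
- nest (a point): Centre of the nest's inner floor, 14 mm above the table. The nest is a round cup of inner diameter 40 mm, outer 50 mm, rim 12 mm above its floor.
- release_top (a point): Centre of the top of the lock button: round grey button, diameter 22 mm, in a dark round housing of 38 mm diameter whose top lies 10 mm lower. Stands 62 mm above the table when up; moves straight down.
- release (a joint): Lock button travel in m: 0 up, 0.006 fully down (sprung, 5 N fully down). The arm is free from about 0.004 on. Once the arm has sprung out, the button stays down at about 0.0035 by itself and need not be held.
- gauge_arm (a joint): Extension of the telescoping arm in m = scale reading at the mouth: 0 locked home, 0.065 outer stop. When the button is pressed it springs out to about 0.015 by itself; beyond 0.020 a spring (100 N/m) and 0.5 N of friction resist, so that, let go, it slips back from the mark. Scale: white bar 15 mm wide with cross lines on top every 10 mm; the lines at 20, 40 and 60 mm are long (full width), the second long one is 40 mm.
- mouth (a point): Top middle of the sleeve's mouth, where the scale is read, 35.5 mm above the table.
- knob_grip (a point): Centre of the arm's knob at the height to grip, 59.5 mm above the table; moves with the arm. The knob is an upright round black knob on the arm's outer end, diameter 22 mm from 45.5 to 72.5 mm above the table, top at 75.5 mm, narrower neck below. The bar under it is 15 mm wide, its top 35.5 mm above the table, and ends 14 mm beyond the knob's axis.
- glue_tube: Bystander: white glue tube, 126 mm long, 25 mm high, lying on the table between the robot and the bin.
- marker: Bystander: white and green marker pen, 135 mm long, 16 mm thick, lying on the table between the robot and the gauge.
- eraser: Bystander in the bin between the two jars: blue and white eraser, 21 x 48 x 13 mm, lying flat. Origin: centre of its underside.
Mind the look-alikes: they are no part of the job. Leave any red look-alike of the jar alone.

How it is judged (in metres and radians):
On the way, in this order (a step that is already met when the one before it is completed fails the run):
1. the jar is lifted clear of the bin (height (world z) of jar above 0.045 m and contact force between the fingers and jar above 0.5 N), for 0.1 s.
2. the jar stands upright on the floor of the nest, let go (distance between jar and nest below 0.006 m and angle between jar's own z axis and vertical below 0.1 rad and contact force between the fingers and jar below 0.1 N), for 0.2 s.
3. the button is pressed and the arm springs free (value of joint gauge_arm above 0.007 m and value of joint release above 0.002 m), for 0.1 s.
At the end, for the whole second after the job is handed in: The fingers grip the knob (over 1 N) and hold the arm still at 40 mm, within 4 mm, through the last second, while the jar stands upright in the nest (within 6 mm of its floor's centre, tilt under 0.1 rad) (value of joint gauge_arm between 0.036 and 0.044 m and velocity of joint gauge_arm between -0.01 and 0.01 m/s and contact force between the fingers and gauge_arm_c3 above 1 N and distance between jar and nest below 0.006 m and angle between jar's own z axis and vertical below 0.1 rad); the arm keeps its last pose, push and grip.
It fails at once if the spout jar is moved over 40 mm or tipped over (distance of spout_jar from where it was at the start of the episode above 0.04 m or angle between spout_jar's own z axis and vertical above 0.6 rad).
It fails at once if the marker or the glue tube is moved over 30 mm (distance of any of glue_tube, marker from where it was at the start of the episode above 0.03 m).
It fails at once if the eraser is moved over 40 mm (distance of eraser from where it was at the start of the episode above 0.04 m).
It also fails if it takes over 45 s, if anything falls off the work surface, if the arm or the gripper's body presses on something with over 40 N, if the wrist force passes 120 N, or if a joint passes its speed limit or range.

## Working session

There is one attempt and no reset: what is moved stays moved. The work goes in short steps, Python scripts to look and compute and a tool call to move; the robot and the scene stay as the last step left them, time stands still between calls to the robot, and variables do not carry over. Pictures are saved under pics/ and viewed, and the job is handed in when it is done.

Besides the shell and the picture viewer there is one more tool, called after "Call:" in YAML: its name, and indented under it one key for each argument. apply_moves: Moves the arm, as the interface text tells. Its arguments: {"type":"object","properties":{"rows":{"type":"array"},"gripper":{"type":"number"},"grip_force":{"type":"number"}},"required":["rows"]}

```bash
ls; mkdir -p pics; cat > h.py <<'E'
import numpy as np, cv2
from plant import get_state, capture, close_job, nose_length
def shot(n,f):
    c=capture(n); cv2.imwrite('pics/'+f+'.png',c['pixels']); np.savez('pics/'+f+'.npz',**c); return c
def load(f): return np.load('pics/'+f+'.npz')
def world(c,u,v,z=None):
    R=cv2.Rodrigues(c['rvec'])[0]; t=np.ravel(c['tvec']); K=c['intrinsics']
    ray=np.linalg.inv(K)@[u,v,1]; o=-R.T@t; d=R.T@ray
    if z is None: s=c['z_map'][int(round(v)),int(round(u))]
    else: s=(z-o[2])/d[2]
    return o+s*d
def proj(c,p):
    return cv2.projectPoints(np.array(p,float).reshape(-1,3),c['rvec'],c['tvec'],c['intrinsics'],None)[0][:,0]
E
python3 - <<'E'
from h import *
for n in ('top','side'):
    c=shot(n,n+'0'); R=cv2.Rodrigues(c['rvec'])[0]; print(n,-R.T@np.ravel(c['tvec']),R)
print(get_state(),nose_length)
E
```

```text
pics
top [0.34050451 0.21820997 0.90734394] [[ 2.10579390e-02 -9.99777891e-01  8.55865212e-04]
 [-9.79985960e-01 -2.08105475e-02 -1.97975856e-01]
 [ 1.97949695e-01  3.33022762e-03 -9.80206523e-01]]
side [0.52626485 0.8858422  1.01907485] [[-0.99986479  0.00225242  0.0162887 ]
 [-0.00746465  0.82045459 -0.57166297]
 [-0.01465177 -0.57170727 -0.82032684]]
{'time_s': 0.1, 'joints': array([ 8.54890492e+01,  2.05863036e+01,  6.37956829e-01, -1.77539833e-02,
       -7.01356072e+01, -1.65055804e+01]), 'qd': array([ 0.04784172, -0.10295393,  0.15645264,  0.05330934, -0.02199634,
       -0.02184881]), 'joint_torque': array([-2.54306702e-03, -5.84166062e+01,  2.93751132e+01,  7.01552823e+00,
        1.01453962e-02, -5.32030185e-05]), 'tcp_pos': array([0.24198877, 0.62975796, 0.29131975]), 'eef_rot': array([-8.99147634e+01,  7.85124486e-03,  1.58977430e+02]), 'contact_force': array([0.0785315 , 0.10607487, 0.21804392]), 'moment': array([ 0.05414658,  0.03106436, -0.0126953 ]), 'gripper_width': 0.0876434497496028} 0.0656
```

View pics/top0.png

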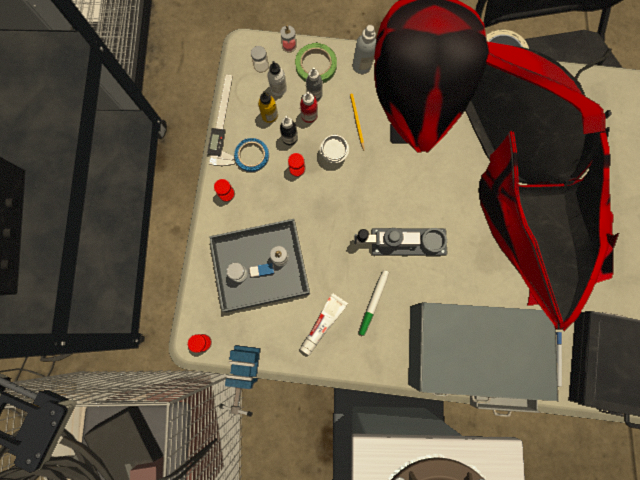

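View pics/side0.png

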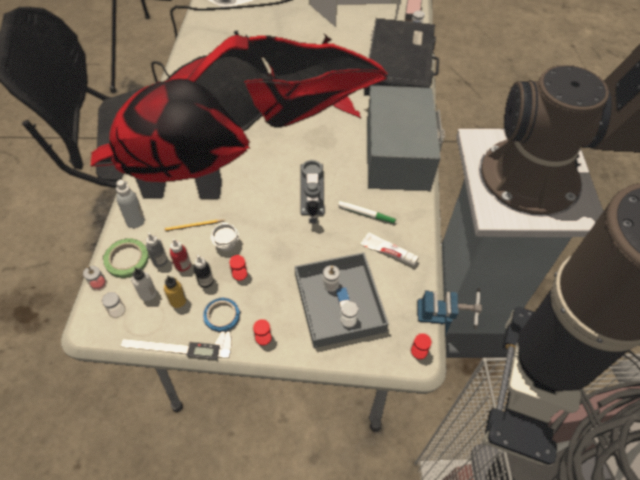

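```bash
python3 - <<'E'
from h import *
c=load('top0'); p=c['pixels']
cv2.imwrite('pics/t_bin.png',cv2.resize(p[215:320,200:320],None,fx=6,fy=5.7,interpolation=cv2.INTER_CUBIC)[:600])
cv2.imwrite('pics/t_bin.png',cv2.resize(p[215:320,200:320],None,fx=5.5,fy=5.5,interpolation=cv2.INTER_CUBIC))
cv2.imwrite('pics/t_g.png',cv2.resize(p[215:270,340:455],None,fx=6.5,fy=6.5,interpolation=cv2.INTER_CUBIC))
s=load('side0')['pixels']
cv2.imwrite('pics/s_bin.png',cv2.resize(s[250:350,285:395],None,fx=6,fy=6,interpolation=cv2.INTER_CUBIC))
cv2.imwrite('pics/s_g.png',cv2.resize(s[150:240,270:350],None,fx=6,fy=6,interpolation=cv2.INTER_CUBIC))
E
```

```text
(no output)
```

View pics/t_bin.png

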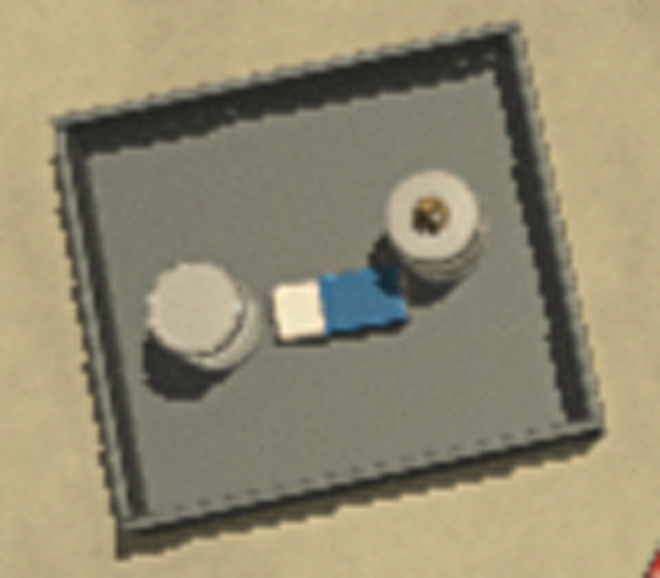

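View pics/t_g.png

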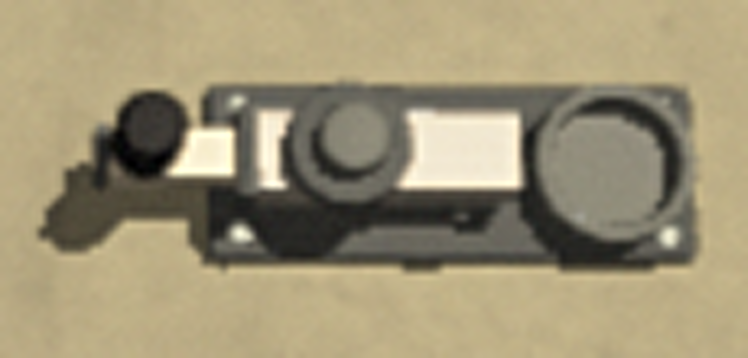

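View pics/s_bin.png

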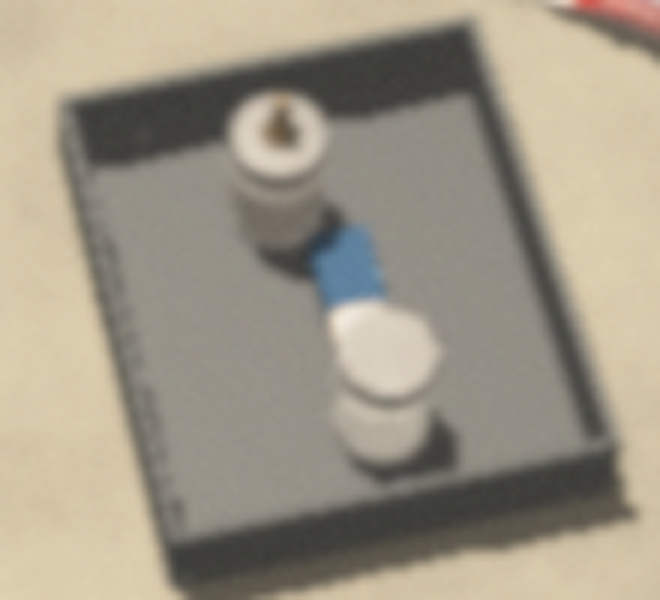

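View pics/s_g.png

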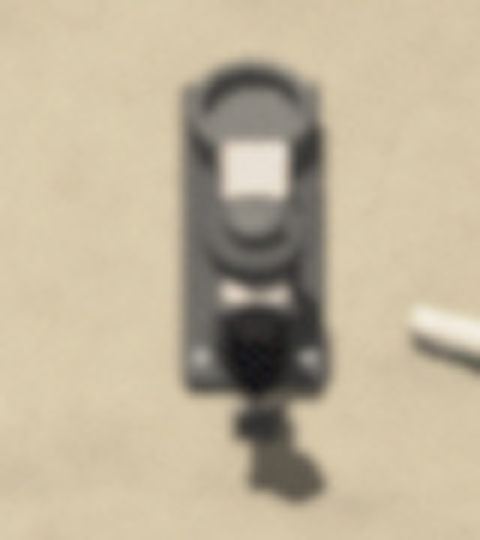

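```bash
python3 - <<'E'
from h import *
c=load('top0'); s=load('side0')
def W(c,x,y,z,sc,ox,oy): return world(c,(x+.5)/sc-.5+ox,(y+.5)/sc-.5+oy,z)
b=lambda x,y,z:W(c,x,y,z,5.5,200,215)
g=lambda x,y,z:W(c,x,y,z,6.5,340,215)
sb=lambda x,y,z:W(s,x,y,z,6,285,250)
sg=lambda x,y,z:W(s,x,y,z,6,270,150)
C=np.array([b(55,120,.038),b(518,27,.038),b(603,430,.038),b(120,525,.038)])
print('bin',C.round(4), C.mean(0), [np.linalg.norm(C[i]-C[i-1]) for i in range(4)])
print('jar',b(194,307,.056), sb(387,350,.056),'spout',b(433,213,.056),sb(278,135,.056))
print('lid depth',world(c,235,271),world(c,278,254))
print('eraser',b(338,302,.017))
print('nest',g(613,161,.026),'floor',g(612,161,.014))
print('nest side',sg(250,118,.026))
print('btn',g(356,137,.062),'hous',g(347,145,.052),'side',sg(252,217,.062))
print('knob',g(151,135,.0755),sg(255,335,.0755))
P=[g(205,85,.008),g(692,88,.008),g(692,265,.008),g(205,265,.008)];print(np.array(P).round(4))
P=[sg(183,390,.008),sg(327,390,.008)];print(np.array(P).round(4))
for k in('mouth',):print(k,g(240,150,.0425))
E
```

```text
bin [[0.5212 0.4441 0.038 ]
 [0.5589 0.2803 0.038 ]
 [0.4152 0.2459 0.038 ]
 [0.379  0.4116 0.038 ]] [0.46856499 0.34546061 0.038     ] [np.float64(0.14588865814963947), np.float64(0.16806464812162178), np.float64(0.14772606677753083), np.float64(0.16963265782488587)]
jar [0.45283932 0.38700962 0.056     ] [0.45158073 0.38586304 0.056     ] spout [0.48735519 0.30620209 0.056     ] [0.48537383 0.305876   0.056     ]
lid depth [0.45144506 0.38626699 0.05811154] [0.48392716 0.30547773 0.06827465]
eraser [0.46089148 0.34307309 0.017     ]
nest [0.52721119 0.00168684 0.026     ] floor [ 0.52974674 -0.00095165  0.014     ]
nest side [0.52631882 0.00644337 0.026     ]
btn [0.52517981 0.0857447  0.062     ] hous [0.52487866 0.08687231 0.052     ] side [0.52530361 0.08685164 0.062     ]
knob [0.5215639  0.14704526 0.0755    ] [0.52396327 0.15248568 0.0755    ]
[[ 0.5526  0.1244  0.008 ]
 [ 0.5549 -0.0281  0.008 ]
 [ 0.4987 -0.0263  0.008 ]
 [ 0.4955  0.1244  0.008 ]]
[[0.5507 0.1265 0.008 ]
 [0.4966 0.1259 0.008 ]]
mouth [0.52471119 0.11751609 0.0425    ]
```

```bash
cat >> h.py <<'E'
from scipy.spatial.transform import Rotation as Ro
def to(x,y,z,yaw):
    """shift along tool axes and turn about tool y from current measured pose"""
    s=get_state(); r=s['eef_rot']; R=Ro.from_euler('xyz',r,degrees=True)
    d=R.inv().apply(np.array([x,y,z])-s['tcp_pos']); T=Ro.from_euler('xyz',[-90,0,yaw],degrees=True)
    rv=(R.inv()*T).as_rotvec(degrees=True)
    print('shift',d.round(4),'turn',rv.round(2)); 
E
python3 - <<'E'
from h import *
to(.452,.3864,.2,103.2)
# overlay model of gauge
c=load('top0'); s=load('side0')
for nm,c,(x0,y0,x1,y1) in(('top',c,(340,215,455,270)),('side',s,(270,150,350,240))):
    f=6.5; im=cv2.resize(c['pixels'][y0:y1,x0:x1],None,fx=f,fy=f,interpolation=cv2.INTER_CUBIC)
    a=np.radians(91.2); ex=np.array([np.cos(a),np.sin(a),0]); ey=np.array([-np.sin(a),np.cos(a),0])
    O=np.array([.5255,.0622,0])
    def draw(pts,col):
        q=proj(c,[O+ex*p[0]+ey*p[1]+[0,0,p[2]] for p in pts]); q=(q+.5-[x0,y0])*f-.5
        cv2.polylines(im,[q.round().astype(int)],True,col,1)
    circ=lambda x,r,z:[(x+r*np.cos(t),r*np.sin(t),z) for t in np.linspace(0,6.28,40)]
    draw([(-.089,-.028,.008),(.063,-.028,.008),(.063,.028,.008),(-.089,.028,.008)],(0,255,0))
    draw(circ(-.06,.025,.026),(0,0,255)); draw(circ(-.06,.02,.026),(0,0,255)); draw(circ(.025,.011,.062),(255,0,0)); draw(circ(.085,.011,.0755),(255,0,255)); draw([(-.028,-.012,.04),(.055,-.012,.04),(.055,.012,.04),(-.028,.012,.04)],(255,255,0))
    draw(circ(-.06,.02,.014),(0,255,255))
    cv2.imwrite('pics/ov_%s.png'%nm,im)
E
```

```text
shift [-0.2833  0.0916  0.1517] turn [-7.000e-02  5.578e+01 -5.000e-02]
```

View pics/ov_top.png

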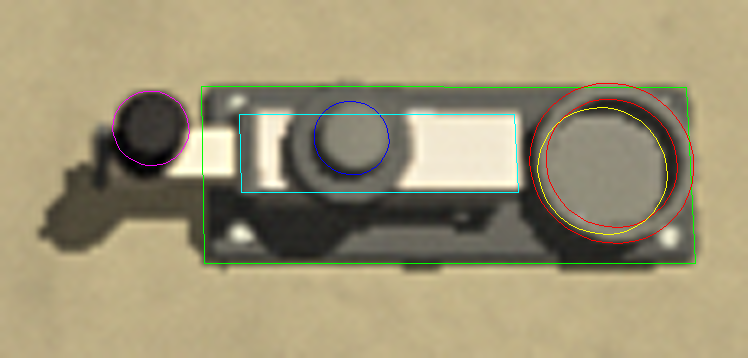

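View pics/ov_side.png

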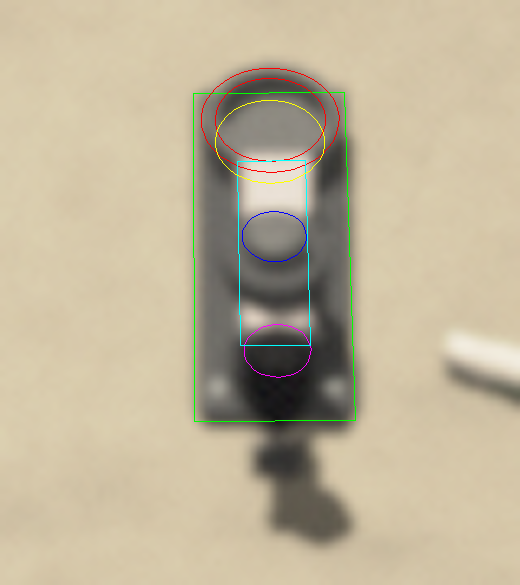

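Call:
apply_moves:
  gripper: 0.68
  grip_force: 15
  rows:
    - [[-0.05, 0.015, 0.025], 9.3]
    - [[-0.1, 0.03, 0.05], 18.6]
    - [[-0.15, 0.045, 0.075], 27.9]
    - [[-0.2, 0.06, 0.1], 37.2]
    - [[-0.245, 0.08, 0.13], 46.5]
    - [[-0.2833, 0.0916, 0.1517], 55.8]
    - [[-0.2833, 0.0916, 0.1517], 55.8]
    - [[-0.2833, 0.0916, 0.1517], 55.8]

```text
time_s: 1.1
tcp_pos: [0.4523, 0.3869, 0.2005]
eef_rot: [-90.0, 0.0, 103.2]
contact_force: [0.1, 0.5, 0.0]
gripper_width: 0.0596
```

```bash
python3 - <<'E'
from h import *
s=get_state();print(s['time_s'],s['tcp_pos'],s['eef_rot'],s['gripper_width'],s['joints'])
to(.452,.3864,.089,103.2)
c=shot('side','side1');cv2.imwrite('pics/s1.png',cv2.resize(c['pixels'][200:360,250:450],None,fx=3.7,fy=3.7,interpolation=cv2.INTER_CUBIC))
E
```

```text
1.1 [0.45227224 0.38686911 0.20052258] [-8.99979199e+01  4.03806752e-03  1.03208956e+02] 0.05955484849456814 [ 5.93440336e+01  1.73700432e+01 -1.67439120e+01  1.56836259e-03
 -5.58903976e+01 -4.61359576e+01]
shift [-0.0004  0.1115  0.0004] turn [-0.    0.01 -0.  ]
```

View pics/s1.png

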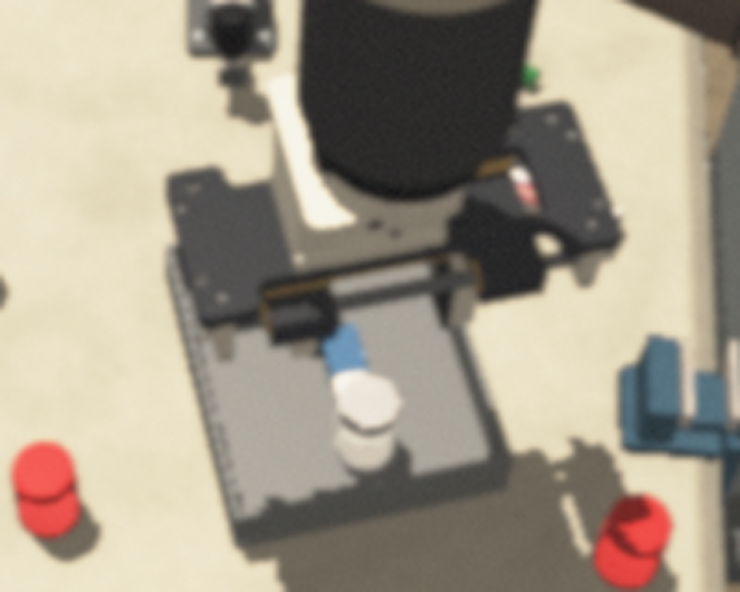

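Call:
apply_moves:
  rows:
    - [[0, 0.03, 0], 0]
    - [[0, 0.06, 0], 0]
    - [[0, 0.09, 0], 0]
    - [[0, 0.1115, 0], 0]
    - [[0, 0.1115, 0], 0]

```text
time_s: 1.78
tcp_pos: [0.451, 0.3872, 0.0877]
eef_rot: [-89.9, 0.1, 103.3]
contact_force: [-0.5, -0.6, 0.3]
gripper_width: 0.0597
```

```bash
python3 - <<'E'
from h import *
s=get_state();print(s['tcp_pos'],s['contact_force'])
c=shot('side','side2');cv2.imwrite('pics/s2.png',cv2.resize(c['pixels'][220:360,270:430],None,fx=4.2,fy=4.2,interpolation=cv2.INTER_CUBIC))
c=shot('top','top2');cv2.imwrite('pics/t2.png',cv2.resize(c['pixels'][200:330,180:340],None,fx=4.2,fy=4.2,interpolation=cv2.INTER_CUBIC))
E
```

```text
[0.45097894 0.38716602 0.08773801] [-0.48274855 -0.56463882  0.27958505]
```

View pics/s2.png

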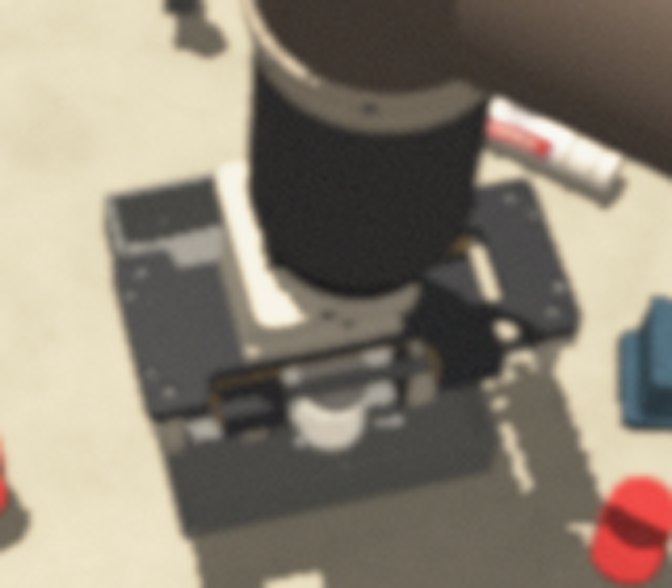

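The jar's lid (about px 332,400 in the crop) sits between the two fingers, so I'll close on it.

Call:
apply_moves:
  gripper: 0.2
  grip_force: 15
  rows:
    - [[0, 0, 0], 0]
    - [[0, 0, 0], 0]
    - [[0, 0, 0], 0]
    - [[0, 0, 0], 0]
    - [[0, 0, 0], 0]

```text
time_s: 2.5
tcp_pos: [0.4522, 0.387, 0.0895]
eef_rot: [-90.0, -0.0, 103.2]
contact_force: [-0.6, -0.5, 5.2]
gripper_width: 0.0331
```

Call:
apply_moves:
  rows:
    - [[0, -0.01, 0], 0]
    - [[0, -0.03, 0], 0]
    - [[0, -0.06, 0], 0]
    - [[0, -0.09, 0], 0]
    - [[0, -0.11, 0], 0]
    - [[0, -0.11, 0], 0]
    - [[0, -0.11, 0], 0]

```text
time_s: 3.38
tcp_pos: [0.4518, 0.3865, 0.1984]
eef_rot: [-90.0, 0.0, 103.2]
contact_force: [1.2, -0.7, -1.1]
gripper_width: 0.0327
```

```bash
python3 - <<'E'
from h import *
s=get_state();print(s['tcp_pos'],s['contact_force'],s['gripper_width'])
c=shot('side','side3');cv2.imwrite('pics/s3.png',cv2.resize(c['pixels'][200:360,250:450],None,fx=3.7,fy=3.7,interpolation=cv2.INTER_CUBIC))
to(.5267,.0022,.18,91.1)
E
```

```text
[0.45181182 0.38646059 0.19844613] [ 1.24542799 -0.68027478 -1.12047724] 0.03269894219572908
shift [-0.3911  0.0185  0.0145] turn [-0.07 12.07 -0.06]
```

View pics/s3.png

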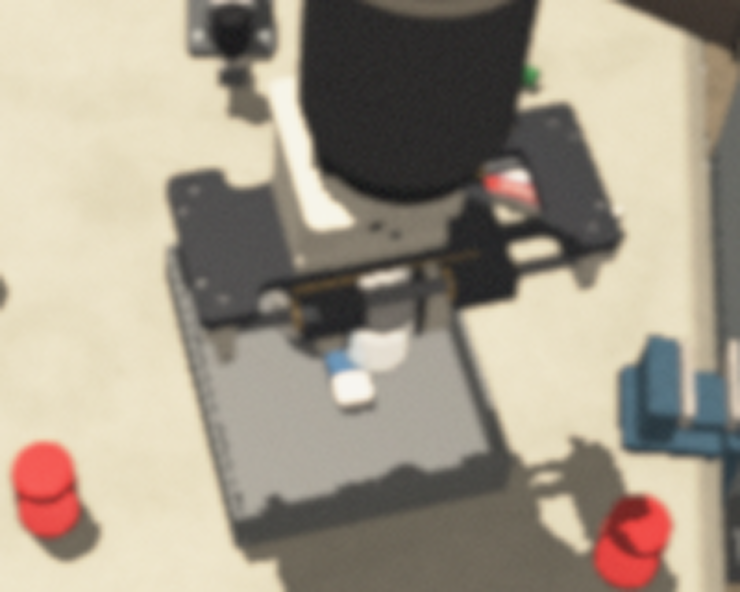

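```bash
python3 - <<'E'
from h import *
c=load('top0')
for p in [(418,308),(480,310),(415,325),(425,145),(400,135),(500,180),(490,200),(440,110),(520,290)]: print(p,world(c,*p).round(3))
E
```

```text
(418, 308) [0.388 0.049 0.087]
(480, 310) [ 0.385 -0.052  0.118]
(415, 325) [0.358 0.049 0.061]
(425, 145) [0.667 0.046 0.163]
(400, 135) [0.696 0.086 0.139]
(500, 180) [ 0.602 -0.078  0.172]
(490, 200) [ 0.578 -0.074  0.132]
(440, 110) [0.705 0.032 0.217]
(520, 290) [ 0.433 -0.174  0.001]
```

```bash
python3 - <<'E'
from h import *
for n in('top0','side0'):
    c=load(n); Z=c['z_map']; v,u=np.mgrid[0:480,0:640]; K=c['intrinsics']
    P=np.stack([(u-K[0,2])/K[0,0]*Z,(v-K[1,2])/K[1,1]*Z,Z],-1)
    R=cv2.Rodrigues(c['rvec'])[0]; W=(P-np.ravel(c['tvec']))@R; W=W[Z>0]
    for y0 in np.arange(-.12,.16,.04):
        m=(W[:,1]>y0)&(W[:,1]<y0+.04)&(W[:,2]>.08)
        a=W[m&(W[:,0]>.5)]; b=W[m&(W[:,0]<.5)&(W[:,0]>.15)]
        print(n,y0.round(2),'far minx',a[:,0].min().round(3) if len(a) else None, a[a[:,0].argmin()].round(3) if len(a) else '', 'near maxx',b[b[:,0].argmax()].round(3) if len(b) else None)
E
```

```text
top0 -0.12 far minx 0.5 [ 0.5   -0.09   0.161] near maxx [ 0.5   -0.099  0.202]
top0 -0.08 far minx 0.51 [ 0.51 -0.08  0.13] near maxx [ 0.392 -0.062  0.115]
top0 -0.04 far minx 0.702 [ 0.702 -0.     0.15 ] near maxx [ 0.394 -0.01   0.12 ]
top0 0.0 far minx 0.658 [0.658 0.039 0.152] near maxx [0.396 0.015 0.117]
top0 0.04 far minx 0.658 [0.658 0.04  0.152] near maxx [0.397 0.048 0.084]
top0 0.08 far minx 0.686 [0.686 0.08  0.16 ] near maxx None
top0 0.12 far minx 0.736 [0.736 0.12  0.194] near maxx None
top0 0.16 far minx 0.911 [0.911 0.161 0.083] near maxx None
side0 -0.12 far minx 0.5 [ 0.5   -0.099  0.216] near maxx [ 0.5   -0.098  0.116]
side0 -0.08 far minx 0.501 [ 0.501 -0.08   0.135] near maxx [ 0.393 -0.047  0.089]
side0 -0.04 far minx 0.718 [ 0.718 -0.008  0.211] near maxx [ 0.395 -0.001  0.082]
side0 0.0 far minx 0.661 [0.661 0.038 0.156] near maxx [0.397 0.036 0.102]
side0 0.04 far minx 0.658 [0.658 0.059 0.153] near maxx [0.397 0.05  0.1  ]
side0 0.08 far minx 0.683 [0.683 0.08  0.158] near maxx None
side0 0.12 far minx 0.516 [0.516 0.153 0.081] near maxx None
side0 0.16 far minx 0.907 [0.907 0.162 0.081] near maxx None
```

Call:
apply_moves:
  rows:
    - [[-0.03, 0, 0.001], 1]
    - [[-0.07, 0, 0.002], 2]
    - [[-0.115, 0, 0.004], 4]
    - [[-0.16, 0, 0.006], 6]
    - [[-0.205, 0, 0.008], 7.5]
    - [[-0.25, 0, 0.0095], 9]
    - [[-0.295, 0, 0.011], 10]
    - [[-0.335, 0, 0.0125], 11]
    - [[-0.37, 0.01, 0.014], 12]
    - [[-0.391, 0.0185, 0.0145], 12.1]
    - [[-0.391, 0.0185, 0.0145], 12.1]
    - [[-0.391, 0.0185, 0.0145], 12.1]

```text
time_s: 4.92
tcp_pos: [0.5269, 0.0026, 0.1803]
eef_rot: [-90.0, 0.0, 91.0]
contact_force: [-0.6, 1.6, -0.5]
gripper_width: 0.0331
```

```bash
python3 - <<'E'
from h import *
s=get_state();print(s['tcp_pos'],s['contact_force'],s['gripper_width'],s['joints'])
c=shot('side','side4');cv2.imwrite('pics/s4.png',cv2.resize(c['pixels'][60:240,220:440],None,fx=3.6,fy=3.6,interpolation=cv2.INTER_CUBIC)[:600])
c=shot('top','top4');cv2.imwrite('pics/t4.png',cv2.resize(c['pixels'][150:330,340:540],None,fx=3.3,fy=3.3,interpolation=cv2.INTER_CUBIC))
to(.5267,.0022,.11,91.1)
E
```

```text
[0.52685325 0.00259557 0.18034374] [-0.57771667  1.5881149  -0.4524444 ] 0.03314592092943181 [ 2.16313491e+01  1.26422500e+01 -2.65613982e+01  6.70506730e-04
 -5.08345901e+01 -2.05890653e+01]
shift [-0.0011  0.0707  0.0004] turn [0.01 0.01 0.  ]
```

View pics/s4.png

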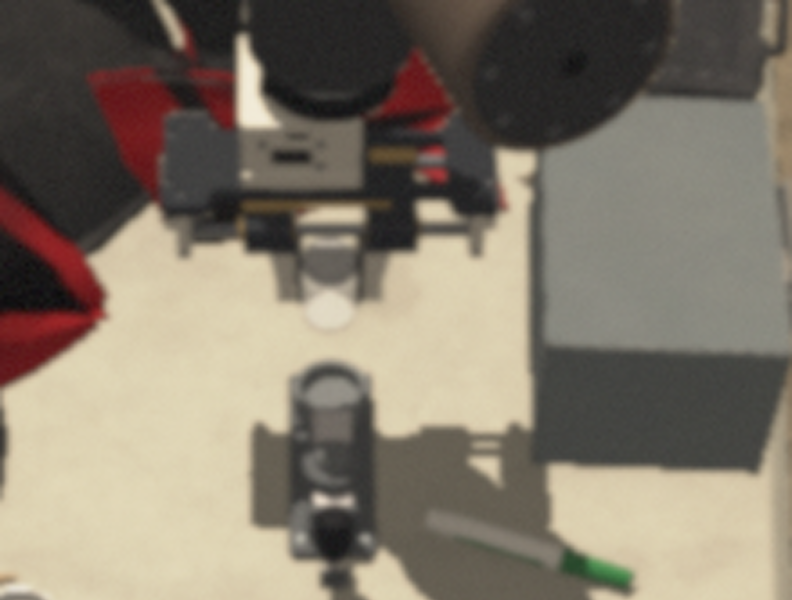

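View pics/t4.png

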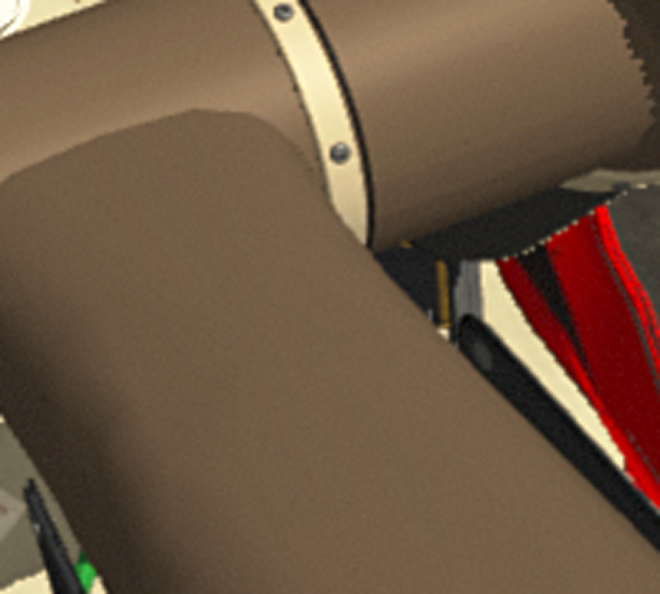

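```bash
python3 - <<'E'
from h import *
c=load('side4'); im=c['pixels'][120:222,290:335]
cv2.imwrite('pics/s4b.png',cv2.resize(im,None,fx=5.8,fy=5.8,interpolation=cv2.INTER_CUBIC))
im=cv2.resize(im,None,fx=8,fy=8,interpolation=cv2.INTER_CUBIC)
cv2.imwrite('pics/s4c.png',np.hstack([im[:400],im[400:800]]))
E
```

```text
(no output)
```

View pics/s4c.png

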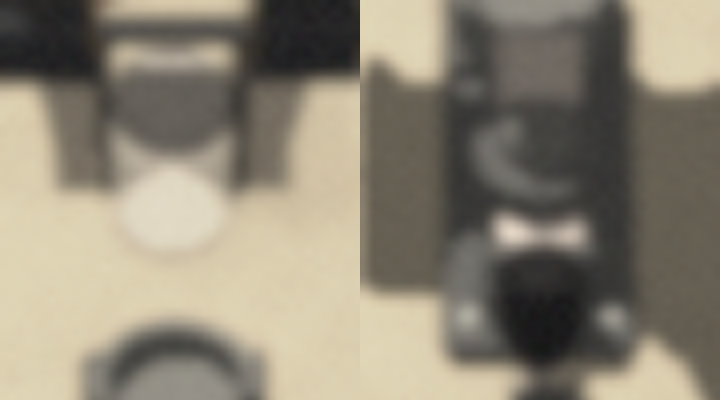

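```bash
cat > ov.py <<'E'
from h import *
def ov(fn,box,f,items,out):
    c=load(fn); x0,y0,x1,y1=box
    im=cv2.resize(c['pixels'][y0:y1,x0:x1],None,fx=f,fy=f,interpolation=cv2.INTER_CUBIC)
    for (x,y,z,r,col) in items:
        t=np.linspace(0,6.28,50); q=proj(c,np.stack([x+r*np.cos(t),y+r*np.sin(t),0*t+z],1))
        cv2.polylines(im,[((q+.5-[x0,y0])*f-.5).round().astype(int)],True,col,1)
    cv2.imwrite('pics/'+out+'.png',im)
E
python3 - <<'E'
from ov import *
s=get_state();x,y,z=s['tcp_pos']
ov('side4',(290,120,345,190),8,[(x,y,z-.0855,.017,(0,0,255)),(x,y,z-.0855+.052,.016,(255,0,0)),(.5267,.0022,.026,.025,(0,255,0)),(.5267,.0022,.026,.02,(0,255,0)),(.5267,.0022,.014,.02,(0,255,255))],'o4')
E
```

```text
(no output)
```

View pics/o4.png

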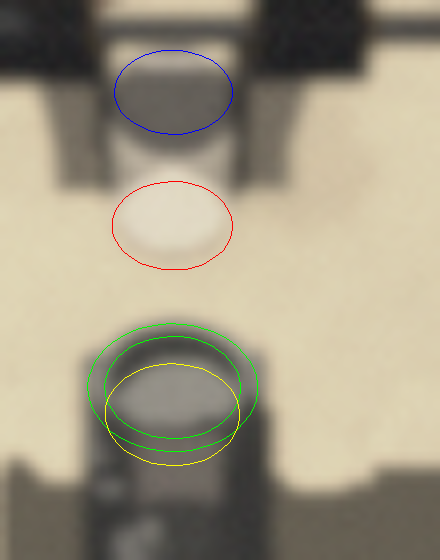

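Call:
apply_moves:
  rows:
    - [[0, 0.02, 0.0006], 0]
    - [[0, 0.045, 0.0006], 0]
    - [[0, 0.06, 0.0006], 0]
    - [[0, 0.067, 0.0006], 0]
    - [[0, 0.071, 0.0006], 0]
    - [[0, 0.074, 0.0006], 0]
    - [[0, 0.074, 0.0006], 0]
    - [[0, 0.074, 0.0006], 0]

```text
time_s: 6.02
tcp_pos: [0.5266, 0.0026, 0.1068]
eef_rot: [-90.0, 0.0, 91.1]
contact_force: [-0.6, -2.8, -0.7]
gripper_width: 0.0329
```

```bash
python3 - <<'E'
from ov import *
shot('side','side5')
s=get_state();x,y,z=s['tcp_pos'];print(x,y,z,s['contact_force'],s['moment'])
ov('side5',(290,120,345,190),8,[(x,y,z-.0855,.017,(0,0,255)),(x,y,z-.0855+.052,.016,(255,0,0)),(.5267,.0022,.026,.025,(0,255,0)),(.5267,.0022,.026,.02,(0,255,0))],'o5')
ov('side5',(290,120,345,190),8,[],'o5b')
E
```

```text
0.5265411103611453 0.002606594463005323 0.1067969818422144 [-0.22016223 -3.38550158  0.5002665 ] [-1.18173905  0.17724506 -0.02527337]
```

View pics/o5b.png

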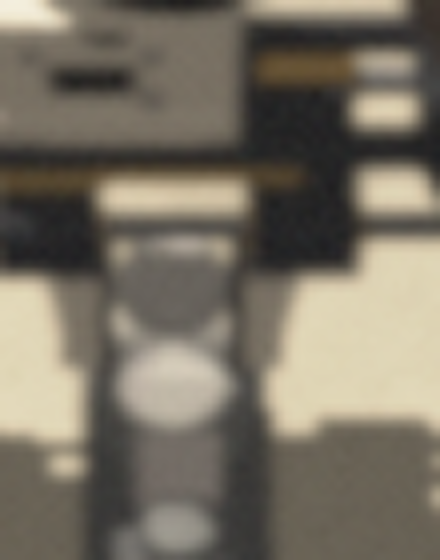

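View pics/o5.png

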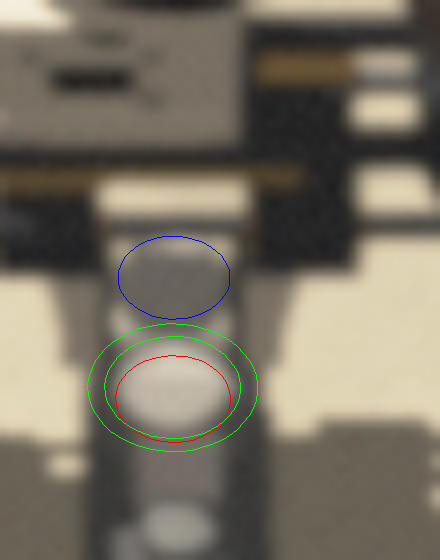

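```bash
python3 - <<'E'
from h import *
for i in range(4):
    capture('side'); s=get_state();print(s['tcp_pos'].round(4),s['contact_force'].round(2),s['moment'].round(2),s['joint_torque'].round(2))
E
```

```text
[0.5265 0.0026 0.1068] [-0.85 -2.94  0.6 ] [-1.2   0.21 -0.04] [ 1.740e+00 -4.602e+01  2.150e+01  4.350e+00  7.200e-01  2.000e-02]
[0.5266 0.0026 0.1068] [-1.16 -3.25  1.  ] [-1.19  0.21 -0.  ] [ 1.770e+00 -4.598e+01  2.156e+01  4.340e+00  7.700e-01  2.000e-02]
[0.5265 0.0027 0.1067] [-0.93 -4.26  0.32] [-1.28  0.23 -0.02] [ 1.850e+00 -4.593e+01  2.158e+01  4.310e+00  8.100e-01  2.000e-02]
[0.5265 0.0027 0.1067] [-1.12 -3.01  1.72] [-1.29  0.29 -0.03] [ 1.900e+00 -4.588e+01  2.162e+01  4.300e+00  8.500e-01  2.000e-02]
```

Call:
apply_moves:
  rows:
    - [[-0.001, 0, 0], 0]
    - [[-0.0015, 0, 0], 0]
    - [[-0.0015, 0, 0], 0]

```text
time_s: 6.65
tcp_pos: [0.5269, 0.0016, 0.1066]
eef_rot: [-90.0, -0.0, 91.1]
contact_force: [0.2, -0.8, -0.7]
gripper_width: 0.0332
```

```bash
python3 - <<'E'
from h import *
for i in range(2):
    capture('side'); s=get_state();print(s['tcp_pos'].round(4),s['contact_force'].round(2),s['moment'].round(2))
E
```

```text
[0.5269 0.0016 0.1066] [-0.53 -0.08 -0.89] [ 0.05  0.03 -0.01]
[0.5269 0.0016 0.1066] [-1.07 -0.14 -1.44] [ 0.01  0.   -0.02]
```

Call:
apply_moves:
  rows:
    - [[-0.0015, 0, 0], 0]
    - [[-0.0015, 0.002, 0], 0]
    - [[-0.0015, 0.004, 0], 0]
    - [[-0.0015, 0.0055, 0], 0]
    - [[-0.0015, 0.0065, 0], 0]
    - [[-0.0015, 0.0065, 0], 0]

```text
time_s: 7.5
tcp_pos: [0.5266, -0.0002, 0.0999]
eef_rot: [-90.0, 0.0, 91.1]
contact_force: [-0.4, -0.3, -1.3]
gripper_width: 0.0329
```

```bash
python3 - <<'E'
from h import *
for i in range(2):
    capture('side'); s=get_state();print(s['tcp_pos'].round(4),s['contact_force'].round(2),s['moment'].round(2))
E
```

```text
[ 5.266e-01 -1.000e-04  1.000e-01] [-0.87  0.17 -0.68] [ 0.12 -0.05  0.01]
[ 5.267e-01 -1.000e-04  1.001e-01] [ 0.08  0.03 -1.16] [ 0.03 -0.04 -0.04]
```

No contact on the walls or floor yet, so I'll creep down until the floor is felt.

Call:
apply_moves:
  rows:
    - [[0, 0.0005, 0], 0]
    - [[0, 0.001, 0], 0]
    - [[0, 0.001, 0], 0]

```text
time_s: 7.98
tcp_pos: [0.5268, 0.0, 0.0995]
eef_rot: [-90.0, -0.0, 91.1]
contact_force: [-1.9, 0.4, 4.4]
gripper_width: 0.033
```

```bash
python3 - <<'E'
from h import *
for i in range(2):
    capture('side'); s=get_state();print(s['tcp_pos'].round(4),s['contact_force'].round(2),s['moment'].round(2))
E
```

```text
[ 0.5268 -0.      0.0995] [-1.37  1.04  5.64] [0.6  0.76 0.03]
[0.5268 0.     0.0995] [-3.02  2.58  5.01] [ 0.6   0.81 -0.01]
```

Call:
apply_moves:
  gripper: 0.6
  rows:
    - [[0, 0, 0], 0]
    - [[0, 0, 0], 0]
    - [[0, 0, 0], 0]
    - [[0, 0, 0], 0]

```text
time_s: 8.57
tcp_pos: [0.5266, -0.0002, 0.099]
eef_rot: [-90.0, 0.0, 91.1]
contact_force: [-0.3, 0.5, -1.5]
gripper_width: 0.0526
```

Call:
apply_moves:
  rows:
    - [[0, -0.015, 0], 0]
    - [[0, -0.04, 0], 0]
    - [[0, -0.07, 0], 0]
    - [[0, -0.1, 0], 0]
    - [[0, -0.1, 0], 0]

```text
time_s: 9.2
tcp_pos: [0.5281, 0.0002, 0.2026]
eef_rot: [-90.3, -0.1, 91.1]
contact_force: [0.8, -0.1, -0.8]
gripper_width: 0.0526
```

```bash
python3 - <<'E'
from ov import *
shot('side','side6'); shot('top','top6')
s=get_state();x,y,z=s['tcp_pos'];print(s['time_s'],x,y,z,s['contact_force'],s['moment'])
n=(.5267,.0012)
ov('side6',(285,120,350,220),6,[(*n,.066,.016,(255,0,0)),(*n,.026,.025,(0,255,0)),(*n,.026,.02,(0,255,0)),(*n,.014,.017,(0,0,255))],'o6')
ov('side6',(285,120,350,220),6,[],'o6b')
a=cv2.imread('pics/o6.png');b=cv2.imread('pics/o6b.png');cv2.imwrite('pics/o6c.png',np.hstack([b,a]))
to(.5252,.0867,.15,91)
E
```

```text
9.3 0.5266126949389355 -0.00011541011936217494 0.19991974298573223 [-0.3890002  -0.54896007 -0.17678552] [ 0.01594794 -0.03753582 -0.00719311]
shift [ 0.0868  0.05   -0.0001] turn [0.08 0.07 0.04]
```

View pics/o6c.png

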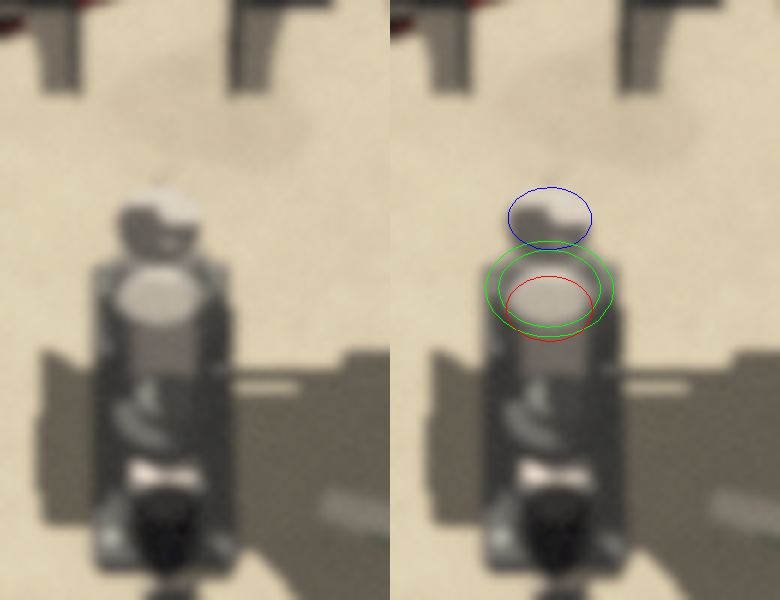

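Call:
apply_moves:
  gripper: 0.0
  rows:
    - [[0.03, 0, 0.0005], 0]
    - [[0.065, 0, 0.001], 0]
    - [[0.0862, 0.005, 0.001], 0]
    - [[0.0862, 0.03, 0.001], 0]
    - [[0.0862, 0.055, 0.001], 0]
    - [[0.0862, 0.063, 0.001], 0]
    - [[0.0862, 0.063, 0.001], 0]

```text
time_s: 10.18
tcp_pos: [0.5238, 0.0858, 0.1356]
eef_rot: [-89.9, 0.1, 91.1]
contact_force: [0.7, 0.1, 0.3]
gripper_width: 0.0005
```

```bash
python3 - <<'E'
from ov import *
shot('side','side7')
s=get_state();x,y,z=s['tcp_pos'];print(s['time_s'],x,y,z,s['contact_force'],s['gripper_width'])
ov('side7',(280,120,345,220),6,[],'o7')
E
```

```text
10.225 0.5241990218082382 0.08595841088028093 0.13628275161008668 [0.56943382 0.1162866  0.16362617] 0.0005507445299357373
```

View pics/o7.png

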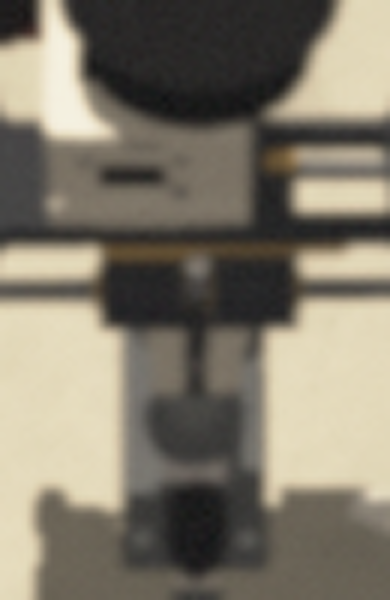

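Call:
apply_moves:
  rows:
    - [[0, 0.006, 0], 0]
    - [[0, 0.01, 0], 0]
    - [[0, 0.0125, 0], 0]
    - [[0, 0.014, 0], 0]
    - [[0, 0.014, 0], 0]
    - [[0, 0.014, 0], 0]

```text
time_s: 10.98
tcp_pos: [0.5243, 0.0861, 0.1223]
eef_rot: [-90.0, -0.0, 91.1]
contact_force: [-0.9, -0.5, 4.2]
gripper_width: 0.0003
```

```bash
python3 - <<'E'
from ov import *
shot('side','side8')
s=get_state();x,y,z=s['tcp_pos'];print(s['time_s'],x,y,z,s['contact_force'],s['gripper_width'])
ov('side8',(280,120,345,220),6,[],'o8')
E
```

```text
11.025 0.5243108053297736 0.08614128624134332 0.12232883359397402 [ 0.75245355 -0.69820794  4.71678561] 0.0003429337174746269
```

View pics/o8.png

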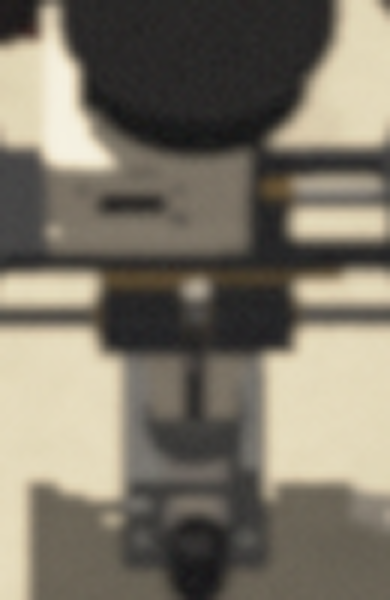

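Call:
apply_moves:
  rows:
    - [[0, -0.015, 0], 0]
    - [[0, -0.045, 0], 0]
    - [[0, -0.075, 0], 0]
    - [[0, -0.075, 0], 0]

```text
time_s: 11.52
tcp_pos: [0.5248, 0.0864, 0.1999]
eef_rot: [-90.2, -0.1, 91.1]
contact_force: [-0.3, -0.3, 0.4]
gripper_width: 0.0004
```

```bash
python3 - <<'E'
from ov import *
shot('side','side9')
s=get_state();x,y,z=s['tcp_pos'];print(s['time_s'],x,y,z,s['contact_force'],s['gripper_width'])
def G(gx): a=np.radians(91); return (.5258+gx*np.cos(a), .0612+gx*np.sin(a))
ov('side9',(280,150,345,240),6.5,[(*G(.100),.0755,.011,(255,0,255)),(*G(.057),.0425,.001,(0,0,255))],'o9')
ov('side9',(280,150,345,240),6.5,[],'o9b')
a=cv2.imread('pics/o9.png');b=cv2.imread('pics/o9b.png');cv2.imwrite('pics/o9c.png',cv2.resize(np.hstack([b,a]),None,fx=.94,fy=.94))
E
```

```text
11.575 0.5240774934663587 0.08609939290448855 0.1984247442599056 [-0.29577725  0.59641685 -0.29329566] 0.0003217249509166874
```

View pics/o9c.png

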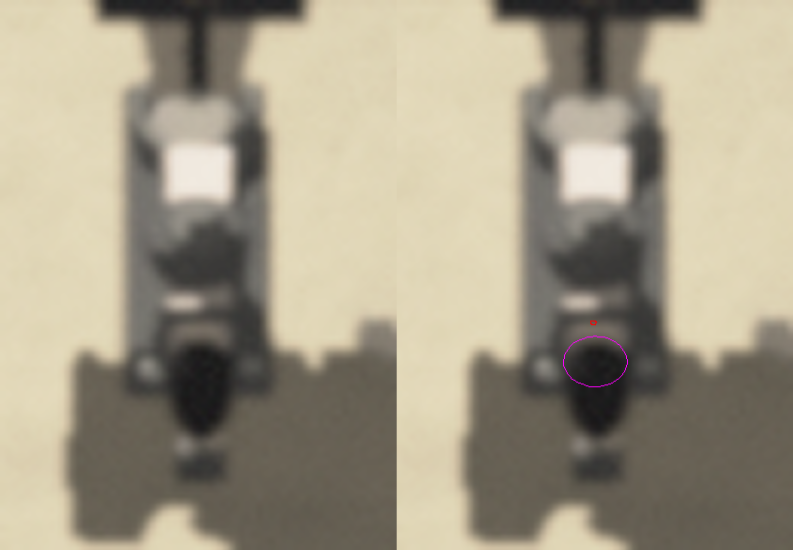

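Call:
apply_moves:
  gripper: 0.6
  rows:
    - [[0.03, 0, 0], 0]
    - [[0.06, 0, 0], 0]
    - [[0.076, 0, 0.0015], 0]
    - [[0.076, 0.02, 0.0015], 0]
    - [[0.076, 0.05, 0.0015], 0]
    - [[0.076, 0.05, 0.0015], 0]

```text
time_s: 12.32
tcp_pos: [0.5194, 0.1609, 0.1448]
eef_rot: [-89.7, 0.2, 91.1]
contact_force: [0.3, -0.1, 0.1]
gripper_width: 0.0512
```

```bash
python3 - <<'E'
from ov import *
shot('side','side10');shot('top','top10')
s=get_state();x,y,z=s['tcp_pos'];print(s['time_s'],x,y,z,s['contact_force'],s['gripper_width'])
ov('side10',(270,150,345,240),6.5,[],'o10')
to(.5240,.162,.1065,91)
E
```

```text
12.425 0.5211317265505562 0.16179498624969169 0.14733267155040786 [-0.14845026  1.4083038   0.57835184] 0.052398074788251654
shift [ 0.0002  0.0408 -0.0029] turn [-0.03  0.09 -0.04]
```

View pics/o10.png

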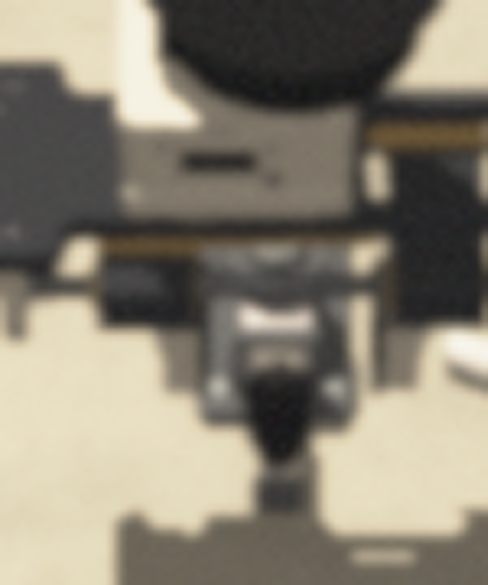

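View pics/top10.png

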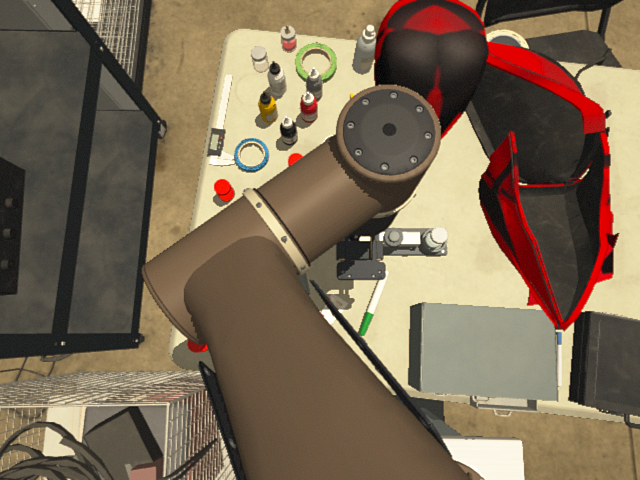

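Call:
apply_moves:
  rows:
    - [[0, 0.01, -0.003], 0]
    - [[0, 0.025, -0.003], 0]
    - [[0, 0.036, -0.003], 0]
    - [[0, 0.041, -0.003], 0]
    - [[0, 0.041, -0.003], 0]

```text
time_s: 13.05
tcp_pos: [0.5239, 0.1619, 0.1056]
eef_rot: [-90.0, 0.0, 91.1]
contact_force: [-0.2, -0.1, 0.3]
gripper_width: 0.0528
```

Call:
apply_moves:
  gripper: 0.1
  grip_force: 25
  rows:
    - [[0, 0, 0], 0]
    - [[0, 0, 0], 0]
    - [[0, 0, 0], 0]
    - [[0, 0, 0], 0]
    - [[0, 0, 0], 0]
    - [[0, 0, 0], 0]

```text
time_s: 13.8
tcp_pos: [0.5231, 0.1618, 0.1062]
eef_rot: [-89.9, 0.0, 91.1]
contact_force: [-5.5, 1.5, 5.5]
gripper_width: 0.0215
```

```bash
python3 - <<'E'
from ov import *
shot('side','side11');shot('top','top11')
s=get_state();x,y,z=s['tcp_pos'];print(s['time_s'],x,y,z,s['contact_force'],s['gripper_width'])
ov('side11',(270,150,345,240),6.5,[],'o11')
ov('top11',(330,215,450,290),6,[],'o11t')
E
```

```text
13.9 0.5230579382009687 0.16174122994724452 0.10616173772714567 [-5.26313086  0.95069745  5.2026209 ] 0.02148145280427693
```

View pics/o11.png

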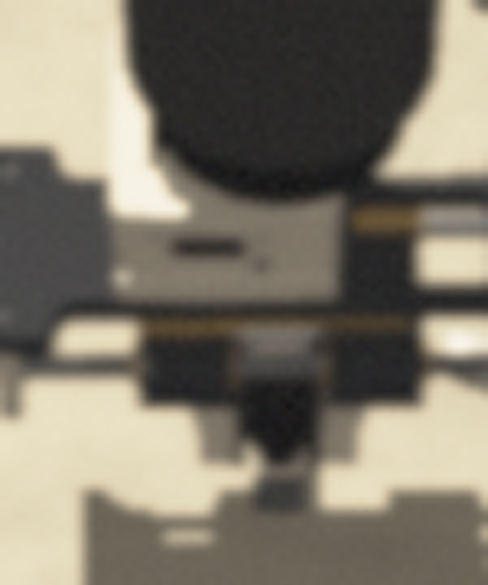

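View pics/o11t.png

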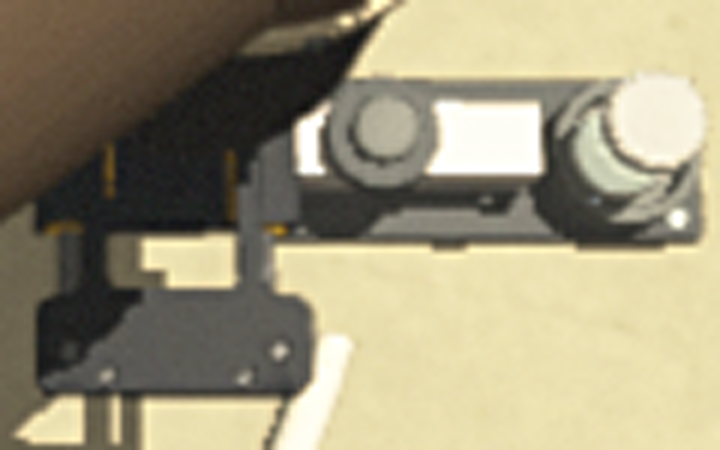

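Call:
apply_moves:
  grip_force: 35
  rows:
    - [[0, 0, 0.0006], 0]
    - [[0.003, 0, 0.0006], 0]
    - [[0.007, 0, 0.0006], 0]
    - [[0.012, 0, 0.0006], 0]
    - [[0.017, 0, 0.0006], 0]
    - [[0.021, 0, 0.0006], 0]
    - [[0.024, 0, 0.0006], 0]
    - [[0.025, 0, 0.0006], 0]
    - [[0.025, 0, 0.0006], 0]
    - [[0.025, 0, 0.0006], 0]

```text
time_s: 15.15
tcp_pos: [0.5226, 0.1865, 0.1061]
eef_rot: [-89.9, 0.1, 91.1]
contact_force: [-3.9, -3.4, 5.9]
gripper_width: 0.0211
```

```bash
python3 - <<'E'
from ov import *
shot('side','side12');shot('top','top12')
s=get_state();x,y,z=s['tcp_pos'];print(s['time_s'],x,y,z,s['contact_force'],s['gripper_width'])
ov('side12',(270,150,345,240),6.5,[],'o12')
ov('top12',(330,215,450,290),6,[],'o12t')
E
```

```text
15.25 0.522588940294824 0.18650828862247576 0.10607801598492397 [-3.3794895  -3.57608014  4.7004456 ] 0.02143935505361063
```

View pics/o12t.png

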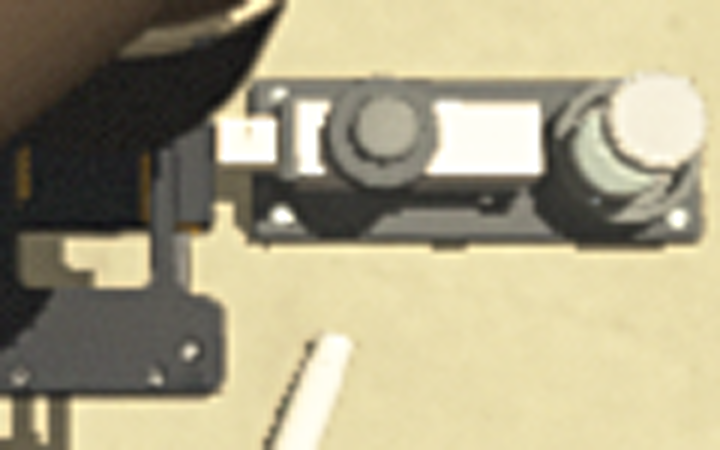

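View pics/o12.png

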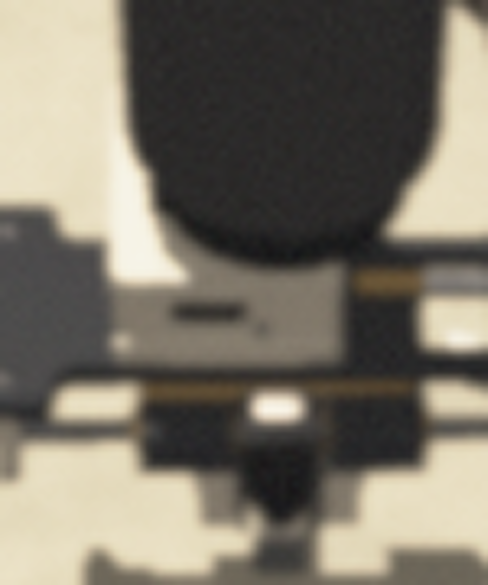

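```bash
python3 - <<'E'
from ov import *
c=load('top12');p=c['pixels'][228:248,360:385]
cv2.imwrite('pics/z12.png',cv2.resize(p,None,fx=28,fy=28,interpolation=cv2.INTER_NEAREST))
print(c['pixels'][230:246,364:382].mean(2).astype(int))
def G(gx,gy=0,z=.0355): a=np.radians(91); return (.5258+gx*np.cos(a)-gy*np.sin(a), .0618+gx*np.sin(a)+gy*np.cos(a),z)
for d in (57,59,67,77): print(d,proj(c,[G(d/1000,-.0075),G(d/1000,.0075)]).round(2).tolist())
E
```

```text
[[ 28  28  25  24  55 143 194  96  98 128 136 196 251 208 125 121 123 122]
 [ 29  19  21  50 124 191 200  88  96 131 143 182 189 138 134 155 167 162]
 [ 22  28  55 120 190 215 196  85  93 128 134 128 103 117 132 197 248 247]
 [ 36  69 132 191 216 212 190  84  91 126 121  88  67 117 129 205 253 252]
 [ 61 137 216 235 231 229 215 151 177 195 187 146  76 120 130 207 253 252]
 [ 85 130 218 255 254 254 251 245 255 255 255 250 117 116 127 208 254 253]
 [ 75  74 201 255 252 252 245 214 252 253 253 249 107 112 128 208 254 253]
 [ 79  70 199 255 252 251 245 229 251 251 253 249 103 113 130 209 254 253]
 [ 77  70 197 255 252 250 248 244 251 251 252 249 103 113 125 211 254 254]
 [ 76  69 199 254 252 250 250 249 250 251 252 249 101 108 129 212 255 254]
 [ 73  70 203 255 253 252 252 252 252 252 254 250 103 108 131 202 253 254]
 [ 78  75 193 255 255 254 255 255 255 255 255 250 106 106 127 176 244 254]
 [ 83  80 112 140 139 135 137 138 135 138 138 127  99 112 129 175 246 254]
 [ 83  77  97  93  90  91  92  88  78  77  78  82  93 119 131 175 248 255]
 [ 83  79  91  94  93  92  94  85  48  47  48  50  73 109 124 119 105 123]
 [ 83  77  92  93  92  95  98  91  46  45  49  43  43  54  57  72  83  83]]
57 [[375.36, 234.6], [375.51, 242.07]]
59 [[374.35, 234.59], [374.49, 242.07]]
67 [[370.28, 234.58], [370.41, 242.05]]
77 [[365.2, 234.56], [365.31, 242.03]]
```

View pics/z12.png

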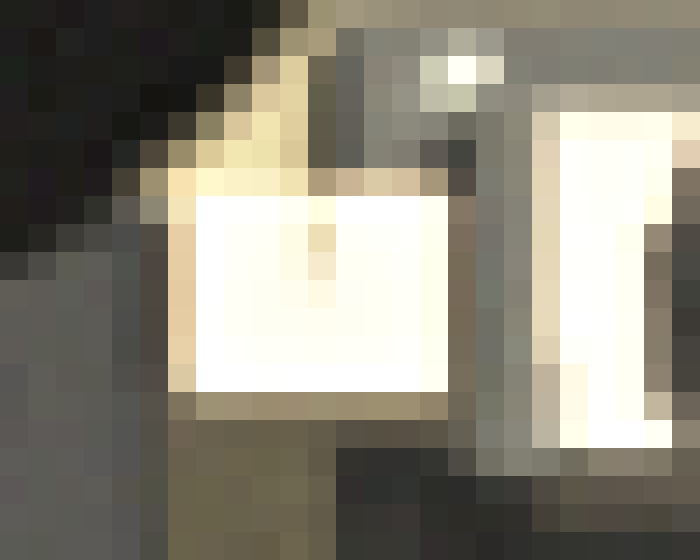

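Call:
apply_moves:
  rows:
    - [[0.0006, 0, 0.0005], 0]
    - [[0.0006, 0, 0.0005], 0]
    - [[0.0006, 0, 0.0005], 0]
    - [[0.0006, 0, 0.0005], 0]
    - [[0.0006, 0, 0.0005], 0]
    - [[0.0006, 0, 0.0005], 0]

```text
time_s: 16.0
tcp_pos: [0.5225, 0.1874, 0.1061]
eef_rot: [-90.0, 0.0, 91.1]
contact_force: [-1.9, -4.1, 4.8]
gripper_width: 0.021
```

```bash
python3 - <<'E'
from ov import *
shot('side','side13');c=shot('top','top13')
s=get_state();x,y,z=s['tcp_pos'];print(s['time_s'],x,y,z,s['contact_force'],s['gripper_width'],s['qd'].round(2))
print(c['pixels'][234:242,364:378].mean(2).astype(int))
a=np.radians(91)
def G(gx): return (.5258+gx*np.cos(a), .0618+gx*np.sin(a))
n=G(-.06)
ov('top13',(400,215,460,270),10,[(*n,.066,.016,(255,0,0)),(*n,.026,.025,(0,255,0)),(*n,.026,.02,(0,255,0))],'o13')
ov('side12',(270,150,345,240),6.5,[(*G(.125),.0455,.011,(0,255,255)),(*G(.139),.0355,.001,(0,0,255))],'o13s')
E
```

```text
16.1 0.5224341989869994 0.18738466756242927 0.10607983281566565 [-2.40082559 -4.76606996  4.22223802] 0.02069947407442127 [ 0.03  0.03 -0.   -0.04  0.03 -0.01]
[[100 182 219 233 228 225 196 129 173 192 178 121  71 120]
 [148 235 239 255 254 252 234 229 255 255 254 232  90 116]
 [ 77 136 233 253 252 252 247 228 252 252 252 229  82 116]
 [ 70 119 234 253 252 251 247 235 251 252 252 228  83 116]
 [ 72 123 236 253 251 250 250 250 251 252 251 230  85 114]
 [ 72 119 233 254 251 250 249 250 250 251 251 228  86 113]
 [ 69  94 219 255 253 252 252 252 252 253 253 231  88 111]
 [ 75  95 211 255 255 254 254 255 254 255 254 229  92 108]]
```

View pics/o13.png

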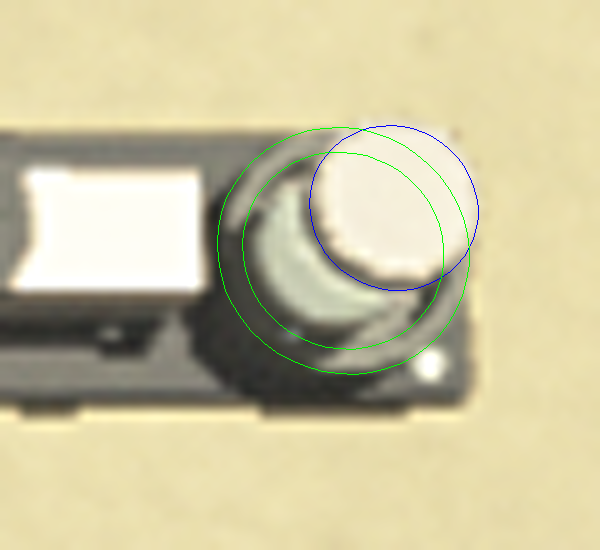

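View pics/o13s.png

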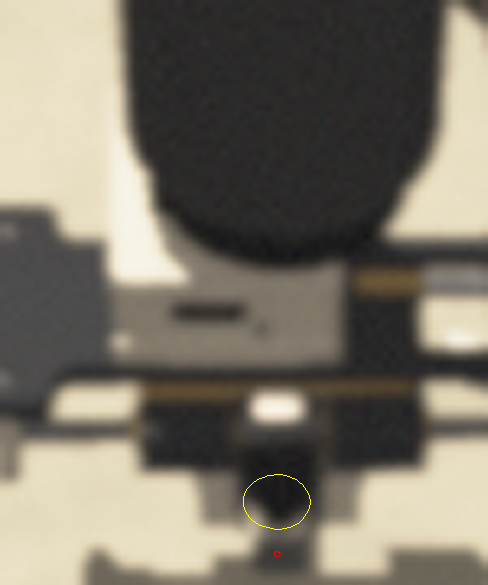

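```bash
python3 - <<'E'
from ov import *
fs=[capture('top')['pixels'].astype(float) for _ in range(5)]
new=np.mean(fs,0)
for n,p in(('12',load('top12')['pixels'].astype(float)),('13',load('top13')['pixels'].astype(float)),('new',new)):
    p=p.mean(2); l=p[239:241,367:375].mean(0)-p[235:238,367:375].mean(0); l=np.clip(l-1,0,None)
    e=p[236:241,374:379].mean(0)
    print(n,l.round(1),'line',(l*np.arange(367,375)).sum()/l.sum(),'edge',374-.5+ (e[:3]-85).clip(0).sum()/(252-85), e.round(0), 'left',p[237:240,363:368].mean(0).round(0))
s=get_state();print(s['time_s'],s['tcp_pos'],s['contact_force'])
E
```

```text
12 [ 0.   0.   0.   2.9 20.2  0.   0.   0. ] line 370.8725961538462 edge 375.6049900199601 [253. 250. 104. 111. 129.] left [ 89.  78.  70. 199. 255.]
13 [ 0.   0.   0.   7.3 19.3  0.   0.   0. ] line 370.7265135699374 edge 375.36706586826347 [252. 230.  85. 114. 129.] left [ 85.  72. 120. 235. 254.]
new [ 0.   0.   0.   7.1 19.1  0.   0.   0. ] line 370.72811839323464 edge 375.368502994012 [252. 230.  85. 114. 129.] left [ 85.  71. 121. 235. 253.]
16.35 [0.5224788  0.18739159 0.1061137 ] [-2.37069171 -4.8954904   4.96411519]
```

```bash
python3 - <<'E'
from h import *
close_job()
E
```

```text
the job is handed in; nothing more can be done
```

I handed the job in at about 16.4 s of the 45 s allowed, with the jar in the nest and the gripper holding the arm at about the 40 mm mark. No verdict was reported.

- **Jar:** I lifted the flat-lidded jar out of the bin and lowered it into the nest. It brushed the nest wall with about 3 N on the way down. I shifted it about 3 mm toward −y, and it then met the floor at the expected height. The overlays on the later pictures show it upright, with the lid within about 1 mm of the expected centre.
- **Lock button:** I pressed it with the closed fingertips at about 4–5 N. The pictures show the arm sprang out to roughly 15 mm.
- **Arm:** I gripped the knob at 35 N with the fingers 21 mm apart, and drew it out about 25.6 mm. The 30 mm line then stood 9.1–9.8 mm outside the mouth, which gives a reading of 39.1–39.8 mm. The TCP stayed steady at y = 0.1874.

**What disagreed or went unchecked:**
- The side pull on the tool read about 4.9 N, against the 2.5 N expected at 40 mm.
- About 5 N upward and 2.4 N sideways stayed on the grip.
- The two cameras disagreed by about 2–3 mm on where the gauge lies along y.
- I did not look again at the spout jar, the eraser or the glue tube at the end. No move went near them, and the end of the marker that could be seen was where it started.

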